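# Fold the ratchet recipe stand flat

### The job

Fold the pale wooden recipe stand with the red bar flat: take it by its red bar, raise the board through its remaining notches and on past the top one until the brass catch tips back out of the teeth, then lower the board by hand until it lies fully down on its base and let go. Do not let the board drop, leave the dark blue stand as it is and do not knock the oil bottle over.

Things in the scene. Friction and masses are not known exactly. Their poses are not given: they have to be found in the camera images.
- oak_board (a joint): angle of the pale board (165 x 180 x 10 mm, 0.4 kg) on its hinge: 0 flat on the base, grows as the bar rises, 1.57 end stop. A brass catch on the +y side rides over 3 teeth and stops the board sinking below 0.27, 0.49, 0.72; it starts in one notch. Near 1.1 a red pin tips the catch back for good: then the board swings and falls freely (1.3 is sure). 2 to 4 N at the bar lift it.
- oak_bar (a point): centre of the red round bar, 14 mm thick, 130 mm long, parallel to the hinge and 215 mm from it in the board's plane; a rod holds each end, 50 mm free gap to the board edge. x: from hinge out along the board (level, away from the robot when flat), y: along bar, z: off the board. Hinge 60 mm above the worktop, on the fixed base's side near the robot. The bar may turn in the fingers.
- slate_bar (a point): centre of the bare steel grip bar of the dark blue stand: same make, size and axes as the other, to be left where it is.
- oil_bottle: green glass oil bottle with black cap, 60 mm across and 190 mm tall, standing loose on the worktop beyond the stands; origin at the centre of its underside, z up. To be left standing.
Mind the look-alikes: they are no part of the job. Of the things shaped like the oil_bottle, the green one is meant.

How it is judged:
On the way:
1. the pale board is raised past its top notch (value of joint oak_board above 0.95 rad), for 0.05 s.
At the end, for the whole second after the job is handed in: The pale board lies flat on its base (within 0.1 rad) and at rest, the dark stand's bar is within 20 mm of where it started, and the oil bottle stands upright (within 0.2 rad) (value of joint oak_board below 0.1 rad and velocity of joint oak_board between -0.1 and 0.1 rad/s and distance of slate_bar from where it was at the start of the episode below 0.02 m and angle between oil_bottle's own z axis and vertical below 0.2 rad); the robot touches nothing.
It fails at once if the pale board slams down onto its base (reaches the last 0.1 rad falling faster than 3 rad/s) (value of joint oak_board below 0.1 rad and velocity of joint oak_board below -3 rad/s).
It fails at once if the dark stand's board is moved by more than 20 mm (distance of slate_bar from where it was at the start of the episode above 0.02 m).
It fails at once if the oil bottle is knocked over (angle between oil_bottle's own z axis and vertical above 0.6 rad).
It also fails if it takes over 45 s, if anything falls off the work surface, if the arm or the gripper's body presses on something with over 40 N, if the wrist force passes 120 N, or if a joint passes its speed limit or range.

### The arm

A 6-joint arm with a two-finger parallel gripper is mounted at the origin on the work surface. World frame = base frame: x ahead of the robot, y to its left, z up, the work surface at z = 0. Lengths are in m, angles in rad, forces in N, time in s.
With the tool pointing down it reaches from about 0.35 to 0.775 m from the base axis. Payload 5.5 kg.
Tool frame: the origin (TCP) lies at the very end of the fingers, on their centre line; the grasp point (between the pads) lies 19 mm behind it; z points along the fingers, y is the line along which they close (so a half turn about z gives the same grasp; the last joint's range is limited). The gripper opens to 85 mm and grips with 20 to 120 N. Pads are 22 mm wide; open, the fingers measure 114 mm over their backs; the gripper's body (76 mm by 85 mm) begins 54 mm behind the grasp point. The pads swing forward as they close: fully open they stand 13 mm farther back than shut.
Start: joints at [-1.405, 0.313, 0.046, 1.304, 0, 1.431], TCP at [0.173, -0.548, 0.231] pointing down, gripper open.
Joint ranges: [-2.76, 2.76], [-0.86, 1.69], [-1.03, 1.26], [-2.2, 2.34], [-1.47, 1.5], [-3.14, 3.14]. Speed limits (rad/s): [2.57, 2.57, 3.14, 3.14, 3.14, 3.14].

### API

Orientations are given as a unit quaternion [w, x, y, z].
In Python, from workcell import env, imaging, ticket gives the robot as it stands. The module is installed in compiled form; this text tells all that it offers.
- The arm moves only by the tool apply_moves, never from a script. Its argument "rows" is a list of rows, each an object with "xyz": the shift along the tool's x, y, z in mm, a list of three; "turn": the turn, a rotation vector about the tool's x, y, z in rad, a list of three; "grip": the opening, from 0 (shut) to 1 (fully open). A call has 1 to 12 rows; each row is the pose to reach, as a shift and turn from the pose commanded when the call began, along the tool's axes at that moment; what a row does not reach only later rows make up. A row lasts 1/12 s, in which the tool goes at most 41.7 mm and 7.16 degrees, less where a joint would pass 70% of its speed; a pose out of reach is approached as far as the arm can. A call with a gripper value outside its range is refused whole. The fingers move at their own pace and stop on an object; "force" is the grip in N (left out, the last holds). Time passes only in rows, so rows that repeat a pose let the fingers close. It gives the time, the measured TCP pose, the force, the opening and the grip force at its end, in the units of the state.
- env.get_state(): the state, without advancing time (a new reading comes with each control period).
- imaging.read_camera(name): name is "scene" or "top" or "wrist"; returns a dict with "color" (384x512x3 uint8, blue, green, red), "z_map" (384x512 float32, m along the optical axis (not along the pixel's ray), 0 where there is no reading), "camera_matrix" (3x3 intrinsics, pixels), "view" (4x4, takes a point from world to camera coordinates). Camera axes: x right, y down, z forward; pixel columns grow to the right and rows downward; lengths in m; the calibration is good to about 2 mm. A picture is of the moment at which its call begins.
- ticket.hand_in(): hands the job in; it is judged then, once.
The state is a dict: "clock": time; "joint_pos": joint angles; "qvel": joint speeds; "tau": joint torques, N m; "tcp_pos": TCP position; "orientation": TCP orientation; "wrist_force": force on the tool from outside, world axes, zero at the start; "ft_torque": the same for the moment, N m; "finger_gap": finger opening in m; "grip_force": force on a finger pad.
Only numpy, scipy, OpenCV 4.12 (cv2) and the standard library are available. Lean on these libraries where they do the work, as an engineer would, in place of code of your own. Each camera call takes 0.05 s, during which the arm holds its last target. There are 200 camera calls.

## Working session

There is one attempt and no reset: what is moved stays moved. The work goes in short steps, Python scripts to look and compute and a tool call to move; the robot and the scene stay as the last step left them, time stands still between calls to the robot, and variables do not carry over. Pictures are saved under pics/ and viewed, at most 10 in all, crops included, and the job is handed in when it is done.

Besides the shell and the picture viewer there is one more tool, called after "Call:" by a JSON object that holds its "name" and its "arguments", one argument or row to a line. apply_moves: Moves the arm, as the interface text tells. Its arguments: {"type":"object","properties":{"rows":{"type":"array"},"force":{"type":"number"}},"required":["rows"]}

```bash
mkdir -p pics
cat > h.py <<'E'
import numpy as np, cv2
from workcell import env, imaging, ticket
from scipy.spatial.transform import Rotation as R
def cam(n):
    return imaging.read_camera(n)
def world(c,u,v,d=None):
    K=c["camera_matrix"]; V=np.linalg.inv(c["view"])
    if d is None: d=c["z_map"][int(v),int(u)]
    p=np.linalg.inv(K)@[u,v,1]*d
    return (V@np.append(p,1))[:3]
def wmap(c):
    K=c["camera_matrix"]; V=np.linalg.inv(c["view"]); z=c["z_map"]
    v,u=np.mgrid[:z.shape[0],:z.shape[1]]
    P=np.stack([u,v,np.ones_like(u)],-1)@np.linalg.inv(K).T*z[...,None]
    return P@V[:3,:3].T+V[:3,3]
E
python3 - <<'E'
from h import *
import pickle
a=cam("scene");b=cam("top")
pickle.dump((a,b),open("c0.pkl","wb"))
im=np.hstack([a["color"],b["color"]])
cv2.imwrite("pics/a.png",cv2.resize(np.vstack([a["color"]]),(800,600)))
cv2.imwrite("pics/b.png",cv2.resize(b["color"],(800,600)))
s=env.get_state();print(s["tcp_pos"],s["orientation"],s["finger_gap"])
E
```

```text
[ 0.17302908 -0.547873    0.23051151] [-8.11742518e-04  9.88331969e-01  1.52313036e-01 -1.55914286e-05] 0.08592129406761165
```

View pics/a.png

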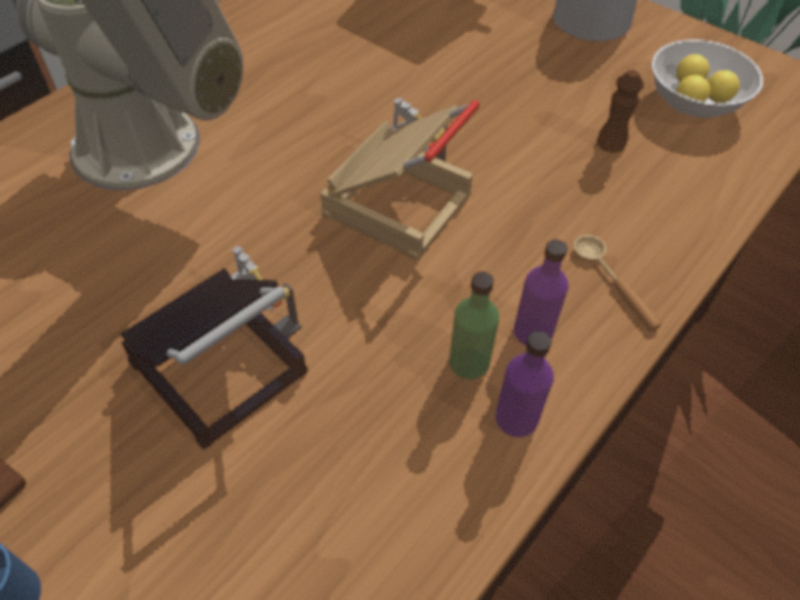

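View pics/b.png

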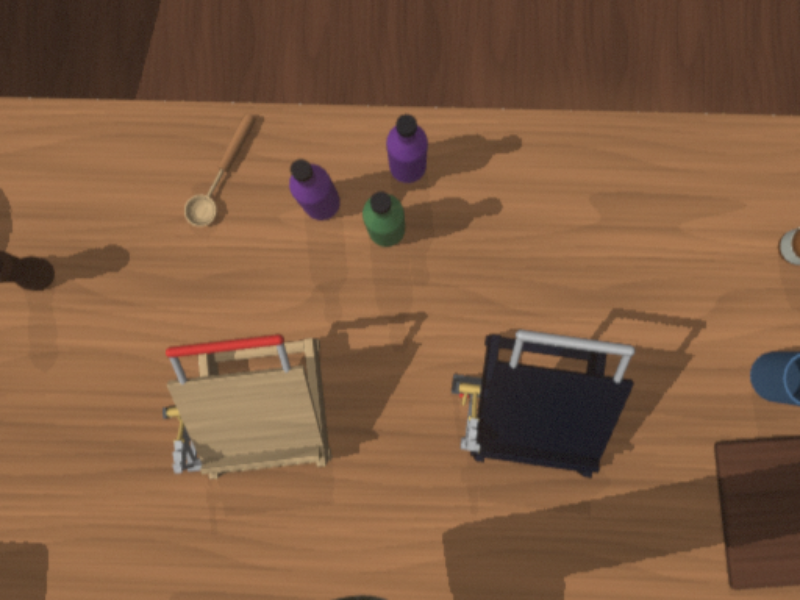

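The top view shows the red bar from (168,352) to (282,340). The dark stand is at its right around (545,410), and the green bottle is at (385,222). Next I measure the bar, board and base.

Run:
```python
from h import *
import pickle
a,b=pickle.load(open("c0.pkl","rb"))
np.set_printoptions(precision=4,suppress=True)
for n,c in(("scene",a),("top",b)):
    W=wmap(c); I=c["color"].astype(int); z=c["z_map"]
    m=(I[...,2]>130)&(I[...,1]<70)&(I[...,0]<70)&(z>0)
    m=cv2.erode(m.astype(np.uint8),np.ones((2,2)))>0
    P=W[m]; med=np.median(P,0); P=P[np.linalg.norm(P-med,axis=1)<.1]
    ce=P.mean(0); d=np.linalg.svd(P-ce)[2][0]; t=(P-ce)@d
    print(n,len(P),"bar mean",ce,"dir",d,"ends",ce+d*t.min(),ce+d*t.max(),"len",np.ptp(t))
W=wmap(b)
def pt(u,v): return W[int(v/1.5625),int(u/1.5625)]
for q in [(200,400),(300,385),(210,450),(305,445),(250,420),(213,470),(320,460),(316,345),(180,460),(172,413),(385,225),(380,203),(308,190),(405,150),(576,342),(545,410)]: print(q,pt(*q))
# board plane
u0=[pt(u,v) for u in range(200,295,4) for v in range(395,445,4)]
u0=np.array(u0);ce=u0.mean(0);n=np.linalg.svd(u0-ce)[2][2];n*=np.sign(n[2]);print("board c",ce,"n",n,"angle",np.arccos(n[2]), "yaw",np.arctan2(-n[1],-n[0]))
```

```text
scene 31 bar mean [0.5606 0.2035 0.2026] dir [ 0.1274 -0.9918  0.0095] ends [0.5523 0.2688 0.202 ] [0.5695 0.1346 0.2033] len 0.13530221867538494
top 321 bar mean [0.5533 0.2057 0.207 ] dir [-0.1477  0.989  -0.0015] ends [0.5639 0.135  0.2072] [0.5434 0.2721 0.2069] len 0.13866094688518737
(200, 400) [0.4807 0.2501 0.1503]
(300, 385) [0.5049 0.1175 0.1515]
(210, 450) [0.4042 0.2557 0.0832]
(305, 445) [0.4156 0.1208 0.0766]
(250, 420) [0.454  0.1906 0.1179]
(213, 470) [0.3794 0.2478 0.09  ]
(320, 460) [0.39   0.1031 0.0537]
(316, 345) [0.5596 0.119  0.0212]
(180, 460) [0.3968 0.284  0.1201]
(172, 413) [0.4558 0.3121 0.0836]
(385, 225) [0.7268 0.0126 0.1273]
(380, 203) [0.7453 0.0164 0.189 ]
(308, 190) [0.7724 0.1193 0.1386]
(405, 150) [ 0.8317 -0.0131  0.1353]
(576, 342) [ 0.5712 -0.2327  0.2077]
(545, 410) [ 0.478  -0.212   0.1248]
board c [0.4547 0.1958 0.1223] n [-0.9614 -0.0209  0.2742] angle 1.29303584929498 yaw 0.021730064789166035
```

Call:
{"name": "apply_moves", "arguments": {
  "rows": [
    {"xyz": [0, 0, -40], "turn": [0, 0, 0], "grip": 1},
    {"xyz": [0, 0, -80], "turn": [0, 0, 0], "grip": 1},
    {"xyz": [30, -30, -90], "turn": [0, 0, -0.07], "grip": 1},
    {"xyz": [60, -60, -90], "turn": [0, 0, -0.14], "grip": 1},
    {"xyz": [85, -85, -90], "turn": [0, 0, -0.21], "grip": 1},
    {"xyz": [110, -110, -90], "turn": [0, 0, -0.28], "grip": 1},
    {"xyz": [135, -135, -90], "turn": [0, 0, -0.35], "grip": 1},
    {"xyz": [160, -160, -90], "turn": [0, 0, -0.42], "grip": 1},
    {"xyz": [185, -185, -90], "turn": [0, 0, -0.49], "grip": 1},
    {"xyz": [210, -210, -90], "turn": [0, 0, -0.56], "grip": 1},
    {"xyz": [235, -240, -90], "turn": [0, 0, -0.63], "grip": 1},
    {"xyz": [260, -265, -90], "turn": [0, 0, -0.7], "grip": 1}
  ]
}}

```text
clock: 1.1
tcp_pos: [0.3412, -0.2151, 0.3211]
orientation: [-0.0, 0.875, 0.483, -0.0]
wrist_force: [0.6, -0.1, 0.2]
finger_gap: 0.0853
grip_force: 0.0
```

Call:
{"name": "apply_moves", "arguments": {
  "rows": [
    {"xyz": [40, -4, 0], "turn": [0, 0, -0.06], "grip": 1},
    {"xyz": [80, -8, 0], "turn": [0, 0, -0.12], "grip": 1},
    {"xyz": [120, -12, 0], "turn": [0, 0, -0.18], "grip": 1},
    {"xyz": [160, -16, 0], "turn": [0, 0, -0.24], "grip": 1},
    {"xyz": [200, -20, 0], "turn": [0, 0, -0.3], "grip": 1},
    {"xyz": [240, -24, 0], "turn": [0, 0, -0.36], "grip": 1},
    {"xyz": [280, -28, 0], "turn": [0, 0, -0.42], "grip": 1},
    {"xyz": [320, -32, 0], "turn": [0, 0, -0.48], "grip": 1},
    {"xyz": [360, -36, 0], "turn": [0, 0, -0.54], "grip": 1},
    {"xyz": [400, -40, 0], "turn": [0, 0, -0.6], "grip": 1},
    {"xyz": [440, -44, 0], "turn": [0, 0, -0.66], "grip": 1},
    {"xyz": [470, -46, 0], "turn": [0, 0, -0.71], "grip": 1}
  ]
}}

```text
clock: 2.1
tcp_pos: [0.5545, 0.2073, 0.3204]
orientation: [-0.0, 0.652, 0.758, -0.0]
wrist_force: [0.6, -0.7, 0.1]
finger_gap: 0.0856
grip_force: 0.0
```

Run:
```python
from h import *
np.set_printoptions(precision=4,suppress=True)
s=env.get_state();print(s["tcp_pos"],s["joint_pos"],R.from_quat(np.roll(s["orientation"],-1)).as_matrix())
for n in("wrist","top"):
    c=cam(n);cv2.imwrite(f"pics/c_{n}.png",cv2.resize(c["color"],(800,600)))
    W=wmap(c); I=c["color"].astype(int); z=c["z_map"]
    m=(I[...,2]>110)&(I[...,1]<70)&(I[...,0]<70)&(z>0)
    m=cv2.erode(m.astype(np.uint8),np.ones((2,2)))>0
    P=W[m]; med=np.median(P,0); P=P[np.linalg.norm(P-med,axis=1)<.1]
    ce=P.mean(0); d=np.linalg.svd(P-ce)[2][0]; t=(P-ce)@d
    print(n,len(P),"bar",ce,"top z",np.percentile(P[:,2],95),"dir",d,"ends",ce+d*t.min(),ce+d*t.max(),"len",np.ptp(t))
```

```text
[0.5545 0.2073 0.3204] [0.2219 0.3454 0.3074 1.5335 0.0004 1.643 ] [[-0.1491  0.9888 -0.0008]
 [ 0.9888  0.1491  0.0002]
 [ 0.0004 -0.0007 -1.    ]]
wrist 1722 bar [0.5538 0.2104 0.2068] top z 0.20861681576752353 dir [ 0.1418 -0.9899  0.0007] ends [0.5443 0.2768 0.2068] [0.565  0.1325 0.2069] len 0.1457908959453115
top 164 bar [0.5539 0.2023 0.2067] top z 0.20962187211937247 dir [-0.1479  0.989  -0.    ] ends [0.5644 0.1321 0.2067] [0.5443 0.2664 0.2067] len 0.1357980862311625
```

View pics/c_wrist.png

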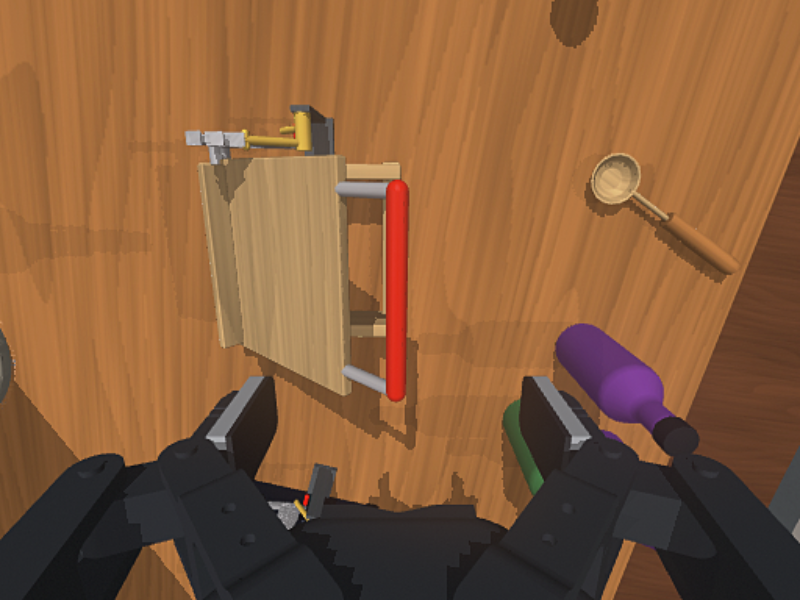

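The wrist view shows the red bar upright at about (397,185)–(397,395), in line with the finger plane. I'll go down onto it and close.

Call:
{"name": "apply_moves", "arguments": {
  "rows": [
    {"xyz": [-1, -1, 25], "turn": [0, 0, 0], "grip": 0.6},
    {"xyz": [-2, -1, 50], "turn": [0, 0, 0], "grip": 0.6},
    {"xyz": [-2, -1, 75], "turn": [0, 0, 0], "grip": 0.6},
    {"xyz": [-2, -1, 100], "turn": [0, 0, 0], "grip": 0.6},
    {"xyz": [-2, -1, 120], "turn": [0, 0, 0], "grip": 0.6},
    {"xyz": [-2, -1, 132], "turn": [0, 0, 0], "grip": 0.6},
    {"xyz": [-2, -1, 139], "turn": [0, 0, 0], "grip": 0.6},
    {"xyz": [-2, -1, 139], "turn": [0, 0, 0], "grip": 0.3},
    {"xyz": [-2, -1, 139], "turn": [0, 0, 0], "grip": 0.1},
    {"xyz": [-2, -1, 139], "turn": [0, 0, 0], "grip": 0},
    {"xyz": [-2, -1, 139], "turn": [0, 0, 0], "grip": 0},
    {"xyz": [-2, -1, 139], "turn": [0, 0, 0], "grip": 0}
  ],
  "force": 35
}}

```text
clock: 3.2
tcp_pos: [0.5542, 0.202, 0.1835]
orientation: [0.001, 0.654, 0.756, 0.001]
wrist_force: [0.5, -0.8, 1.6]
finger_gap: 0.013
grip_force: 34.2
```

Run:
```python
import numpy as np
# offsets in tool frame: y along e (out), z down ; arc from th0=.715
th0=.715;L=215
for th in list(np.linspace(.715,1.33,11))+[1.2,1.1,1.0,.9,.8,.7,.6,.5,.4,.3,.2,.1,.05,0]:
    print(round(th,3),round(L*(np.cos(th)-np.cos(th0)),1),round(-L*(np.sin(th)-np.sin(th0)),1))
```

```text
0.715 0.0 -0.0
0.776 -9.0 -9.7
0.838 -18.5 -18.9
0.9 -28.6 -27.4
0.961 -39.2 -35.3
1.022 -50.3 -42.5
1.084 -61.8 -49.1
1.146 -73.6 -54.9
1.207 -85.8 -60.0
1.268 -98.3 -64.3
1.33 -111.1 -67.8
1.2 -84.4 -59.4
1.1 -64.8 -50.7
1.0 -46.2 -40.0
0.9 -28.7 -27.5
0.8 -12.6 -13.3
0.7 2.1 2.5
0.6 15.1 19.6
0.5 26.3 37.9
0.4 35.7 57.2
0.3 43.1 77.4
0.2 48.4 98.2
0.1 51.6 119.5
0.05 52.4 130.2
0 52.7 141.0
```

Call:
{"name": "apply_moves", "arguments": {
  "rows": [
    {"xyz": [0, -4, -5], "turn": [0, 0, 0], "grip": 0},
    {"xyz": [0, -9, -10], "turn": [0, 0, 0], "grip": 0},
    {"xyz": [0, -18, -19], "turn": [0, 0, 0], "grip": 0},
    {"xyz": [0, -28, -27], "turn": [0, 0, 0], "grip": 0},
    {"xyz": [0, -39, -35], "turn": [0, 0, 0], "grip": 0},
    {"xyz": [0, -50, -42], "turn": [0, 0, 0], "grip": 0},
    {"xyz": [0, -56, -46], "turn": [0, 0, 0], "grip": 0},
    {"xyz": [0, -56, -46], "turn": [0, 0, 0], "grip": 0}
  ]
}}

```text
clock: 3.87
tcp_pos: [0.4985, 0.1941, 0.2315]
orientation: [0.002, 0.654, 0.757, 0.002]
wrist_force: [5.1, -0.4, 6.3]
finger_gap: 0.0126
grip_force: 35.0
```

Call:
{"name": "apply_moves", "arguments": {
  "rows": [
    {"xyz": [0, -6, -3], "turn": [0, 0, 0], "grip": 0},
    {"xyz": [0, -18, -9], "turn": [0, 0, 0], "grip": 0},
    {"xyz": [0, -30, -14], "turn": [0, 0, 0], "grip": 0},
    {"xyz": [0, -42, -18], "turn": [0, 0, 0], "grip": 0},
    {"xyz": [0, -55, -22], "turn": [0, 0, 0], "grip": 0},
    {"xyz": [0, -55, -22], "turn": [0, 0, 0], "grip": 0}
  ]
}}

```text
clock: 4.37
tcp_pos: [0.4421, 0.1861, 0.2523]
orientation: [0.001, 0.654, 0.757, 0.001]
wrist_force: [1.9, 0.4, 5.5]
finger_gap: 0.0127
grip_force: 36.3
```

Run:
```python
from h import *
for n in("scene","wrist"):
    c=cam(n); im=c["color"]
    if n=="scene": im=im[40:200,180:340]
    cv2.imwrite(f"pics/d_{n}.png",cv2.resize(im,(600,600) if n=="scene" else (800,600)))
```

```text
(no output)
```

View pics/d_scene.png

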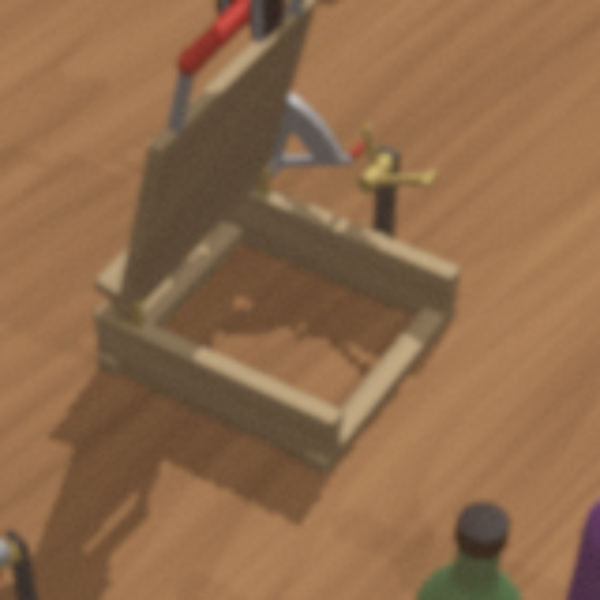

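View pics/d_wrist.png

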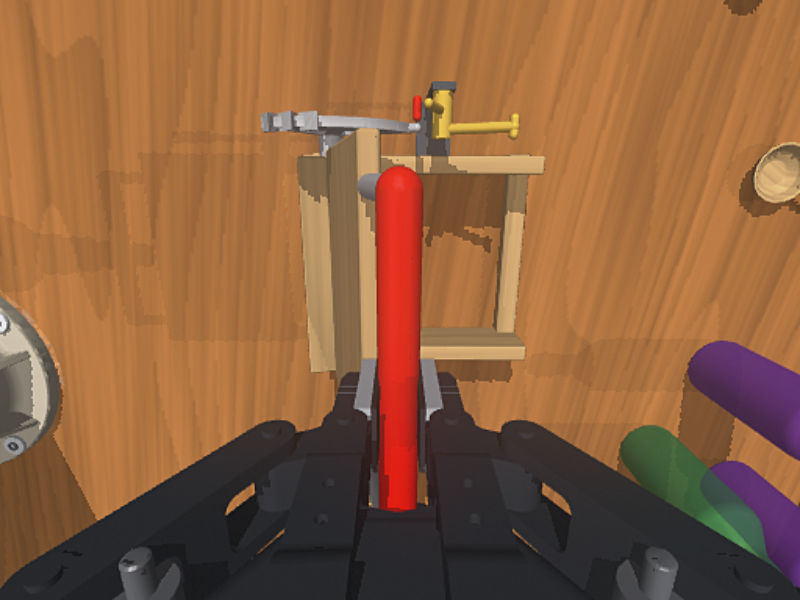

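The catch is tipped clear: in the wrist view the brass lever now points outward at (500,126). Now lowering along the arc.

Call:
{"name": "apply_moves", "arguments": {
  "rows": [
    {"xyz": [0, 7, 2], "turn": [0, 0, 0], "grip": 0},
    {"xyz": [0, 17, 5], "turn": [0, 0, 0], "grip": 0},
    {"xyz": [0, 27, 9], "turn": [0, 0, 0], "grip": 0},
    {"xyz": [0, 37, 13], "turn": [0, 0, 0], "grip": 0},
    {"xyz": [0, 46, 17], "turn": [0, 0, 0], "grip": 0},
    {"xyz": [0, 56, 22], "turn": [0, 0, 0], "grip": 0},
    {"xyz": [0, 65, 28], "turn": [0, 0, 0], "grip": 0},
    {"xyz": [0, 74, 34], "turn": [0, 0, 0], "grip": 0},
    {"xyz": [0, 82, 40], "turn": [0, 0, 0], "grip": 0},
    {"xyz": [0, 91, 47], "turn": [0, 0, 0], "grip": 0},
    {"xyz": [0, 98, 55], "turn": [0, 0, 0], "grip": 0},
    {"xyz": [0, 98, 55], "turn": [0, 0, 0], "grip": 0}
  ]
}}

```text
clock: 5.47
tcp_pos: [0.5424, 0.2003, 0.1932]
orientation: [0.0, 0.654, 0.756, 0.0]
wrist_force: [3.4, -0.4, 2.0]
finger_gap: 0.0127
grip_force: 38.7
```

Call:
{"name": "apply_moves", "arguments": {
  "rows": [
    {"xyz": [0, 8, 7], "turn": [0, 0, 0], "grip": 0},
    {"xyz": [0, 15, 15], "turn": [0, 0, 0], "grip": 0},
    {"xyz": [0, 22, 24], "turn": [0, 0, 0], "grip": 0},
    {"xyz": [0, 28, 32], "turn": [0, 0, 0], "grip": 0},
    {"xyz": [0, 34, 41], "turn": [0, 0, 0], "grip": 0},
    {"xyz": [0, 39, 51], "turn": [0, 0, 0], "grip": 0},
    {"xyz": [0, 44, 60], "turn": [0, 0, 0], "grip": 0},
    {"xyz": [0, 49, 70], "turn": [0, 0, 0], "grip": 0},
    {"xyz": [0, 53, 80], "turn": [0, 0, 0], "grip": 0},
    {"xyz": [0, 56, 90], "turn": [0, 0, 0], "grip": 0},
    {"xyz": [0, 56, 90], "turn": [0, 0, 0], "grip": 0}
  ]
}}

```text
clock: 6.38
tcp_pos: [0.5965, 0.2082, 0.1028]
orientation: [-0.0, 0.654, 0.756, -0.0]
wrist_force: [1.5, -1.8, -1.3]
finger_gap: 0.0126
grip_force: 39.4
```

Call:
{"name": "apply_moves", "arguments": {
  "rows": [
    {"xyz": [0, 2, 6], "turn": [0, 0, 0], "grip": 0},
    {"xyz": [0, 3, 11], "turn": [0, 0, 0], "grip": 0},
    {"xyz": [0, 5, 21], "turn": [0, 0, 0], "grip": 0},
    {"xyz": [0, 7, 32], "turn": [0, 0, 0], "grip": 0},
    {"xyz": [0, 8, 38], "turn": [0, 0, 0], "grip": 0},
    {"xyz": [0, 8, 43], "turn": [0, 0, 0], "grip": 0},
    {"xyz": [0, 9, 48], "turn": [0, 0, 0], "grip": 0},
    {"xyz": [0, 10, 53], "turn": [0, 0, 0], "grip": 0},
    {"xyz": [0, 10, 57], "turn": [0, 0, 0], "grip": 0},
    {"xyz": [0, 10, 60], "turn": [0, 0, 0], "grip": 0},
    {"xyz": [0, 10, 62], "turn": [0, 0, 0], "grip": 0},
    {"xyz": [0, 10, 62], "turn": [0, 0, 0], "grip": 0}
  ]
}}

```text
clock: 7.38
tcp_pos: [0.6061, 0.2097, 0.043]
orientation: [0.0, 0.654, 0.756, 0.0]
wrist_force: [4.3, -2.4, -1.0]
finger_gap: 0.0127
grip_force: 40.4
```

Call:
{"name": "apply_moves", "arguments": {
  "rows": [
    {"xyz": [0, 0, 1], "turn": [0, 0, 0], "grip": 0},
    {"xyz": [0, 0, 2], "turn": [0, 0, 0], "grip": 0},
    {"xyz": [0, 0, 3], "turn": [0, 0, 0], "grip": 0},
    {"xyz": [0, 0, 3], "turn": [0, 0, 0], "grip": 0}
  ]
}}

```text
clock: 7.72
tcp_pos: [0.6062, 0.2097, 0.0404]
orientation: [0.0, 0.654, 0.756, 0.0]
wrist_force: [3.9, -2.6, -0.2]
finger_gap: 0.0126
grip_force: 40.5
```

Run:
```python
from h import *
c=cam("scene"); cv2.imwrite("pics/e.png",cv2.resize(c["color"][40:220,180:420],(800,600)))
```

```text
(no output)
```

View pics/e.png

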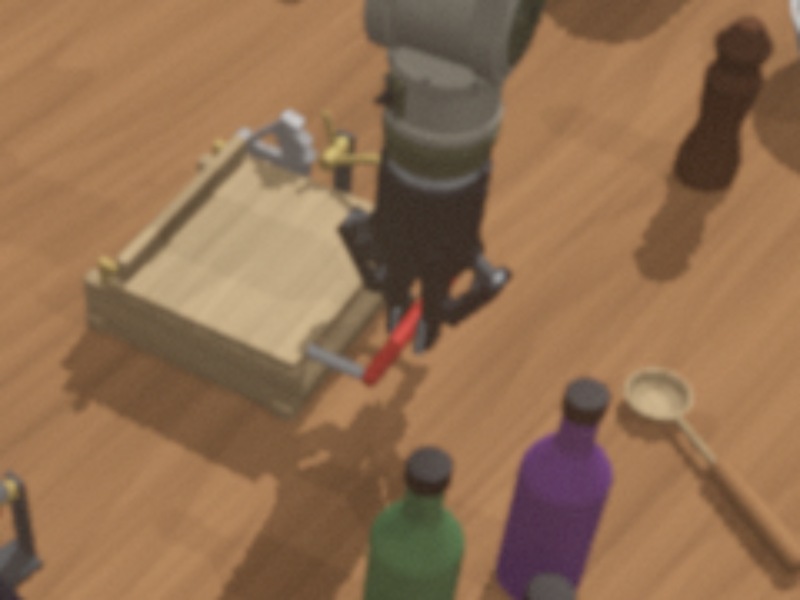

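The board looks almost flat inside the base, but there is no downward contact force yet. I'll press a few millimetres further.

Call:
{"name": "apply_moves", "arguments": {
  "rows": [
    {"xyz": [0, 0, 1], "turn": [0, 0, 0], "grip": 0},
    {"xyz": [0, 0, 2], "turn": [0, 0, 0], "grip": 0},
    {"xyz": [0, 0, 3], "turn": [0, 0, 0], "grip": 0},
    {"xyz": [0, 0, 4], "turn": [0, 0, 0], "grip": 0},
    {"xyz": [0, 0, 4], "turn": [0, 0, 0], "grip": 0}
  ]
}}

```text
clock: 8.18
tcp_pos: [0.6062, 0.2097, 0.0373]
orientation: [0.0, 0.654, 0.756, 0.0]
wrist_force: [2.1, -3.2, 4.7]
finger_gap: 0.0126
grip_force: 41.1
```

Contact is now felt (the upward force rose by 5 N). I'll open partway and withdraw upward.

Call:
{"name": "apply_moves", "arguments": {
  "rows": [
    {"xyz": [0, 0, 0], "turn": [0, 0, 0], "grip": 0.15},
    {"xyz": [0, 0, 0], "turn": [0, 0, 0], "grip": 0.3},
    {"xyz": [0, 0, 0], "turn": [0, 0, 0], "grip": 0.4},
    {"xyz": [0, 0, 0], "turn": [0, 0, 0], "grip": 0.4},
    {"xyz": [0, 0, 0], "turn": [0, 0, 0], "grip": 0.4},
    {"xyz": [0, 0, -10], "turn": [0, 0, 0], "grip": 0.4},
    {"xyz": [0, 0, -30], "turn": [0, 0, 0], "grip": 0.4},
    {"xyz": [0, 0, -60], "turn": [0, 0, 0], "grip": 0.4},
    {"xyz": [0, 0, -95], "turn": [0, 0, 0], "grip": 0.4},
    {"xyz": [0, 0, -130], "turn": [0, 0, 0], "grip": 0.4},
    {"xyz": [0, 0, -160], "turn": [0, 0, 0], "grip": 0.4},
    {"xyz": [0, 0, -160], "turn": [0, 0, 0], "grip": 0.4}
  ]
}}

```text
clock: 9.18
tcp_pos: [0.6089, 0.2106, 0.2048]
orientation: [0.004, 0.654, 0.757, 0.005]
wrist_force: [0.2, -0.5, 0.6]
finger_gap: 0.0339
grip_force: 0.0
```

Run:
```python
from h import *
c=cam("scene"); cv2.imwrite("pics/f.png",cv2.resize(c["color"],(800,600)))
c=cam("wrist"); W=wmap(c); I=c["color"].astype(int)
m=(I[...,2]>110)&(I[...,1]<70)&(I[...,0]<70)&(c["z_map"]>0)
P=W[m]; P=P[np.linalg.norm(P-np.median(P,0),axis=1)<.1]
print(P.mean(0),np.percentile(P[:,2],[5,50,95]),env.get_state()["wrist_force"])
```

```text
[0.60582354 0.21746315 0.06547301] [0.06256654 0.0658988  0.06751082] [-0.25108842 -0.11756578 -1.07776892]
```

View pics/f.png

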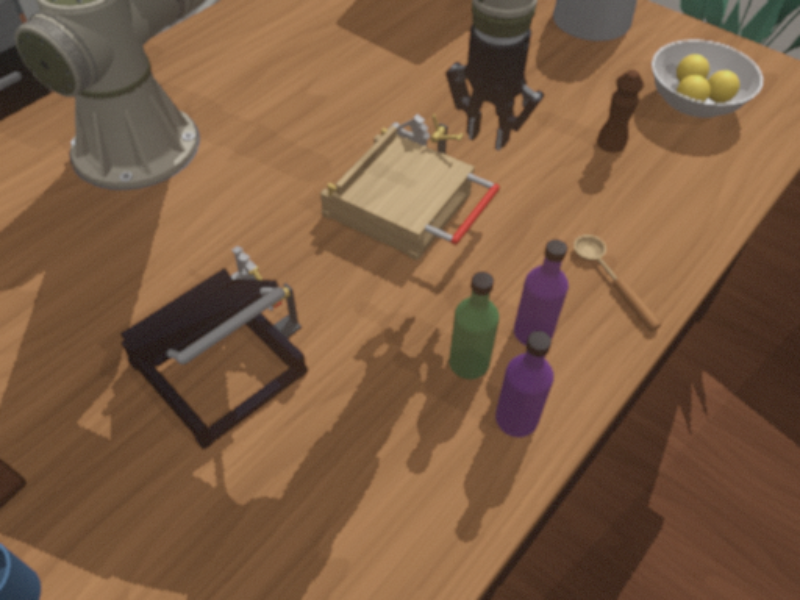

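The pale board lies flat, with the bar top at 66 mm, so the bar centre is about 59 mm up. The dark stand and the green bottle at (475,330) haven't moved, and the gripper is clear.

```bash
python3 -c "
from workcell import ticket
print(ticket.hand_in())"
```

```text
the job is handed in; nothing more can be done
None
```

I folded the pale stand flat and handed the job in at about 9 s: the catch is released and the board lies on its base, with the dark stand and oil bottle left as they were. The hand-in returned no verdict.

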